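# Complete the slide-box carrier

### The job

The wooden carrier must go to the microscope with one slide box of each colour: blue, yellow and red. One is already in it: see which colour that is, take the two missing colours from the leaning stand and stand them upright on the floor of the carrier's empty bays, setting them down rather than dropping them. Leave everything else where it is: the third box on the stand, the box already in the carrier, the returned boxes on the rubber mat, the bottle and the dishes.

Things in the scene. Friction and masses are not known exactly. Their poses are not given: they have to be found in the camera images.
- carrier: Fixed wooden carrier, 119 mm (own x) by 234 mm (own y), 35 mm tall. Origin: centre of its underside. Three open bays at own y = -70, 0, +70 mm, each 95 mm along x, 42 mm along y, floor 5 mm and wall tops 35 mm above the bench. A box stands in a bay with its width along the carrier's x. One box starts in the middle bay; the outer bays are empty. Turned up to 15 degrees.
- stand: Fixed plywood stand, 310 mm long (own y). Boxes lean in it side by side along y, 98 mm apart, tops 28 degrees from vertical away from the robot (own +x). Each sits on a sloping floor and against a 6 mm back panel on its far (+x) side, which covers only the lower 45 mm of the box (along its height); above that both big faces are free. Origin: middle of its foot. Yaw -3 to 20 degrees.
- mat: Fixed black rubber mat, 130 x 150 mm, 5 mm thick, beside the carrier on its -y side; two returned boxes stand upright on it. Origin: centre of its underside.
- new_blue: The blue slide box on the leaning stand (order varies). Plastic box 30 mm thick (own x), 83 wide (own y), 98 tall (own z), 110 to 230 g, both big faces alike. Origin: centre of its underside. On the stand its z points up along the box, leaning 28 degrees away from the robot; its x points away from the robot and down.
- new_yellow: The yellow slide box on the leaning stand (order varies). Plastic box 30 mm thick (own x), 83 wide (own y), 98 tall (own z), 110 to 230 g, both big faces alike. Origin: centre of its underside. On the stand its z points up along the box, leaning 28 degrees away from the robot; its x points away from the robot and down.
- new_red: The red slide box on the leaning stand (order varies). Plastic box 30 mm thick (own x), 83 wide (own y), 98 tall (own z), 110 to 230 g, both big faces alike. Origin: centre of its underside. On the stand its z points up along the box, leaning 28 degrees away from the robot; its x points away from the robot and down.
- old_blue: The other blue slide box, upright at the start, either in the carrier's middle bay or on the mat (one old box is in the carrier, two on the mat). It must stay there. Plastic box 30 mm thick (own x), 83 wide (own y), 98 tall (own z), 110 to 230 g, both big faces alike. Origin: centre of its underside. 
- old_yellow: The other yellow slide box, upright at the start, either in the carrier's middle bay or on the mat (one old box is in the carrier, two on the mat). It must stay there. Plastic box 30 mm thick (own x), 83 wide (own y), 98 tall (own z), 110 to 230 g, both big faces alike. Origin: centre of its underside. 
- old_red: The other red slide box, upright at the start, either in the carrier's middle bay or on the mat (one old box is in the carrier, two on the mat). It must stay there. Plastic box 30 mm thick (own x), 83 wide (own y), 98 tall (own z), 110 to 230 g, both big faces alike. Origin: centre of its underside. 
- bottle: Amber glass bottle with a black cap, 68 mm diameter, 125 mm tall, standing beyond the work. Origin at the centre of its underside. Bystander.
- dishes: Stack of three flat round dishes, 90 mm diameter, 45 mm tall, beyond the carrier. Origin at the centre of its underside. Bystander.

How it is judged:
At the end, for the whole second after the job is handed in: The two missing colours from the stand are upright (0.12 rad) and at rest on the floors of the carrier's bays (underside under 10 mm above the carrier's, within 20 mm of the row's middle line, 90 mm of its centre); the third stand box and the three old boxes are within 20 mm of their start (((x of old_blue in the frame of carrier between -0.02 and 0.02 m and y of old_blue in the frame of carrier between -0.09 and 0.09 m and distance of new_blue from where it was at the start of the episode below 0.02 m) or (not (x of old_blue in the frame of carrier between -0.02 and 0.02 m and y of old_blue in the frame of carrier between -0.09 and 0.09 m) and x of new_blue in the frame of carrier between -0.02 and 0.02 m and y of new_blue in the frame of carrier between -0.09 and 0.09 m and z of new_blue in the frame of carrier below 0.01 m and angle between new_blue's own z axis and vertical below 0.12 rad and linear speed of new_blue below 0.02 m/s and angular speed of new_blue below 0.15 rad/s)) and ((x of old_yellow in the frame of carrier between -0.02 and 0.02 m and y of old_yellow in the frame of carrier between -0.09 and 0.09 m and distance of new_yellow from where it was at the start of the episode below 0.02 m) or (not (x of old_yellow in the frame of carrier between -0.02 and 0.02 m and y of old_yellow in the frame of carrier between -0.09 and 0.09 m) and x of new_yellow in the frame of carrier between -0.02 and 0.02 m and y of new_yellow in the frame of carrier between -0.09 and 0.09 m and z of new_yellow in the frame of carrier below 0.01 m and angle between new_yellow's own z axis and vertical below 0.12 rad and linear speed of new_yellow below 0.02 m/s and angular speed of new_yellow below 0.15 rad/s)) and ((x of old_red in the frame of carrier between -0.02 and 0.02 m and y of old_red in the frame of carrier between -0.09 and 0.09 m and distance of new_red from where it was at the start of the episode below 0.02 m) or (not (x of old_red in the frame of carrier between -0.02 and 0.02 m and y of old_red in the frame of carrier between -0.09 and 0.09 m) and x of new_red in the frame of carrier between -0.02 and 0.02 m and y of new_red in the frame of carrier between -0.09 and 0.09 m and z of new_red in the frame of carrier below 0.01 m and angle between new_red's own z axis and vertical below 0.12 rad and linear speed of new_red below 0.02 m/s and angular speed of new_red below 0.15 rad/s)) and distance of each of old_blue, old_yellow, old_red from where it was at the start of the episode below 0.02 m); the robot touches nothing.
It fails at once if the box already in the carrier or a returned box is moved by more than 20 mm (distance of any of old_blue, old_yellow, old_red from where it was at the start of the episode above 0.02 m).
It fails at once if the bottle or the dishes are moved by more than 20 mm (distance of any of bottle, dishes from where it was at the start of the episode above 0.02 m).
It fails at once if a slide box is dropped (moves faster than 0.5 m/s with no finger on it) ((linear speed of new_blue above 0.5 m/s and contact force between the fingers and new_blue below 0.05 N) or (linear speed of new_yellow above 0.5 m/s and contact force between the fingers and new_yellow below 0.05 N) or (linear speed of new_red above 0.5 m/s and contact force between the fingers and new_red below 0.05 N)).
It also fails if it takes over 64 s, if anything falls off the work surface, if the arm or the gripper's body presses on something with over 40 N, if the wrist force passes 120 N, or if a joint passes its speed limit or range.

### The arm

A 6-joint arm with a two-finger parallel gripper is mounted at the origin on the work surface. World frame = base frame: x ahead of the robot, y to its left, z up, the work surface at z = 0. Lengths are in m, angles in rad, forces in N, time in s.
With the tool pointing down it reaches from about 0.325 to 0.75 m from the base axis. Payload 7.6 kg.
Tool frame: the origin (TCP) lies at the very end of the fingers, on their centre line; the grasp point (between the pads) lies 19 mm behind it; z points along the fingers, y is the line along which they close (so a half turn about z gives the same grasp; the last joint's range is limited). The gripper opens to 85 mm and grips with 20 to 120 N. Pads are 22 mm wide; open, the fingers measure 114 mm over their backs; the gripper's body (76 mm by 85 mm) begins 54 mm behind the grasp point. The pads swing forward as they close: fully open they stand 13 mm farther back than shut.
Start: joints at [-1.207, 0.052, 1.401, -0, 1.689, -0.07], TCP at [0.221, -0.476, 0.231] pointing down, gripper open.
Joint ranges: [-2.9, 2.9], [-0.91, 2.17], [0.12, 2.37], [-1.06, 4.2], [0.26, 2.73], [-2.93, 2.93]. Speed limits (rad/s): [2.57, 2.57, 3.01, 3.14, 3.14, 3.14].

### API

Orientations are given as a unit quaternion [x, y, z, w].
In Python, from plant import monitor, optics, ctrl gives the robot as it stands. The module is installed in compiled form; this text tells all that it offers.
- The arm moves only by the tool arm_command, never from a script. Its argument "series" is a list that holds one entry, the list of rows, each a list of 7 numbers: the opening, from 0 (shut) to 1 (fully open), then the shift along the tool's x, y, z as a fraction of full scale, then the turn, a rotation vector about the tool's x, y, z as a fraction of full scale. In form: [[[gripper, x, y, z, wx, wy, wz], ...]]. A call has 1 to 10 rows; each row is the pose to reach, as a shift and turn from the pose commanded when the call began, along the tool's axes at that moment, turning the shorter way round; what a row does not reach only later rows make up. Full scale, the value 1, is 0.1 m for a shift and pi rad for a turn. A row lasts 1/8 s, in which the tool goes at most 62.5 mm and 10.7 degrees, less where a joint would pass 70% of its speed; a pose out of reach is approached as far as the arm can. A call with a number of a shift or a turn outside -1 to 1 is refused whole. A call with a gripper value outside its range is refused whole. The fingers move at their own pace and stop on an object; "force" is the grip in N (left out, the last holds). Time passes only in rows, so rows that repeat a pose let the fingers close. It gives the time, the measured TCP pose, the force, the opening and the grip force at its end, in the units of the state.
- monitor.sense(): the state, without advancing time (a new reading comes with each control period).
- optics.read_camera(name): name is "scene" or "top"; returns a dict with "img" (420x560x3 uint8, blue, green, red), "z_map" (420x560 float32, m along the optical axis (not along the pixel's ray), 0 where there is no reading), "camera_matrix" (3x3 intrinsics, pixels), "k1" (the pictures are not rectified: a ray, as slopes to the right and down, at radius r is drawn at 1 + k1 r^2 times it, then the intrinsics apply), "rvec" (rotation vector, rad) and "tvec" (3), from world to camera coordinates, as OpenCV has them. Camera axes: x right, y down, z forward; pixel columns grow to the right and rows downward; lengths in m; the calibration is good to about 2 mm. A picture is of the moment at which its call begins.
- ctrl.hand_in(): hands the job in; it is judged then, once.
The state is a dict: "time": time; "joint_pos": joint angles; "qvel": joint speeds; "tau": joint torques, N m; "position": TCP position; "ee_rot": TCP orientation; "force": force on the tool from outside, world axes, zero at the start; "wrist_torque": the same for the moment, N m; "finger_gap": finger opening in m; "gripper_force": force on a finger pad.
Only numpy, scipy, OpenCV 4.12 (cv2) and the standard library are available. Lean on these libraries where they do the work, as an engineer would, in place of code of your own. Each camera call takes 0.05 s, during which the arm holds its last target. There are 200 camera calls.

## Working session

There is one attempt and no reset: what is moved stays moved. The work goes in short steps, Python scripts to look and compute and a tool call to move; the robot and the scene stay as the last step left them, time stands still between calls to the robot, and variables do not carry over. Pictures are saved under pics/ and viewed, at most 10 in all, crops included, and the job is handed in when it is done.

Besides the shell and the picture viewer there is one more tool, called after "Call:" as name(argument=value, ...), one argument or row to a line, values as JSON. arm_command: Moves the arm, as the interface text tells. Shift numbers are shares of 0.1 m and turn numbers shares of pi rad, none past 1 either way. Its arguments: {"type":"object","properties":{"series":{"type":"array"},"force":{"type":"number"}},"required":["series"]}

```bash
mkdir -p pics
cat > h.py <<'E'
import numpy as np,cv2
from plant import monitor,optics,ctrl
def cam(n):
    d=optics.read_camera(n); return d
def world(d):
    """HxWx3 world points from depth"""
    K=d["camera_matrix"];h,w=d["z_map"].shape
    u,v=np.meshgrid(np.arange(w),np.arange(h))
    dist=np.array([d["k1"],0,0,0,0],float)
    p=cv2.undistortPoints(np.stack([u,v],-1).reshape(-1,1,2).astype(float),np.array(K,float),dist).reshape(h,w,2)
    z=d["z_map"][...,None]
    P=np.concatenate([p*z,z],-1)
    R=cv2.Rodrigues(np.array(d["rvec"],float))[0]
    W=(P-np.array(d["tvec"]).reshape(3))@R
    W[d["z_map"]==0]=np.nan
    return W
E
python3 - <<'E'
from h import *
for n in("scene","top"):
    d=cam(n);cv2.imwrite(f"pics/{n}0.png",d["img"]);np.savez(f"{n}0.npz",**d)
    R=cv2.Rodrigues(np.array(d["rvec"],float))[0]
    print(n,d["camera_matrix"],d["k1"],-R.T@np.array(d["tvec"]).reshape(3),R[2])
print(monitor.sense())
E
```

```text
scene [[439.96966865   0.         284.99399759]
 [  0.         439.96966865 204.90733054]
 [  0.           0.           1.        ]] -0.062217938909188204 [ 1.38323289 -0.70934063  0.68071693] [-0.63108268  0.57587735 -0.51971139]
top [[427.56255922   0.         278.17535007]
 [  0.         427.56255922 211.38929181]
 [  0.           0.           1.        ]] -0.11552053521785283 [ 0.54710191 -0.02696809  1.22978062] [ 0.04253671  0.00632632 -0.99907488]
{'time': 0.1, 'joint_pos': array([-1.20726576e+00,  5.27833389e-02,  1.40160604e+00,  2.43086063e-06,
        1.68858599e+00, -7.03193577e-02]), 'qvel': array([-8.36165240e-05, -2.86447876e-04, -3.13738295e-03, -5.93118336e-05,
        6.93508276e-04,  8.82466279e-04]), 'tau': array([ 3.11539761e-04, -3.82582283e+01, -3.60986674e+01, -6.90059960e-05,
        4.73996275e-03,  2.68079617e-05]), 'position': array([ 0.22061277, -0.47611288,  0.2305603 ]), 'ee_rot': array([ 9.76563635e-01,  2.15227762e-01, -9.98001055e-05, -6.84117863e-04]), 'force': array([-0.33858118,  0.41848268, -0.35566487]), 'wrist_torque': array([ 0.01910114,  0.02792498, -0.02458345]), 'gripper_force': 0.0, 'finger_gap': 0.08549681379427054}
```

View pics/scene0.png

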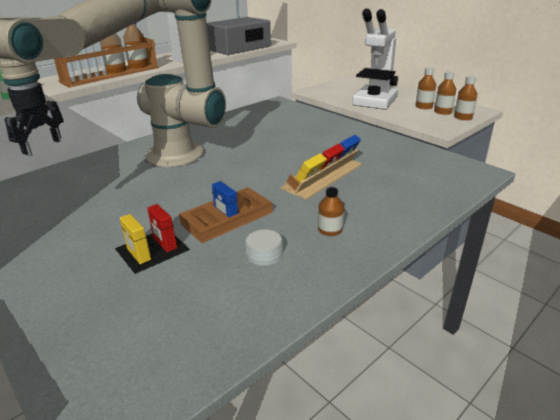

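View pics/top0.png

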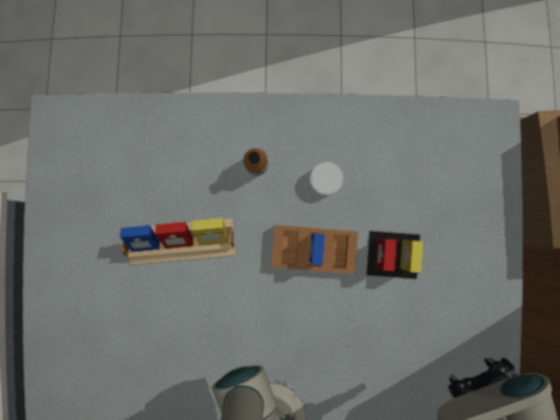

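The carrier's middle bay holds a blue box (top view, 318,250), so red and yellow are missing. The stand holds blue (140,238), red (174,235) and yellow (209,231). Next I'll measure poses.

```bash
cat > m.py <<'E'
from h import *
HUE={"yellow":[(18,35)],"red":[(0,6),(172,180)],"blue":[(105,128)]}
def mask(img,c):
    hsv=cv2.cvtColor(img,cv2.COLOR_BGR2HSV);h=hsv[...,0]
    return (sum(((h>=a)&(h<=b)) for a,b in HUE[c])>0)&(hsv[...,1]>130)&(hsv[...,2]>50)
E
python3 - <<'E'
from m import *
D={n:dict(np.load(f"{n}0.npz")) for n in("scene","top")}
W={n:world(D[n]) for n in D}
for n in D:
  for c in HUE:
    m=mask(D[n]["img"],c).astype(np.uint8)
    k,l,s,ce=cv2.connectedComponentsWithStats(m)
    for i in range(1,k):
        if s[i,4]<60: continue
        P=W[n][l==i];P=P[~np.isnan(P[:,0])]
        P=P[(P[:,2]>0.008)&(P[:,2]<.2)&(P[:,0]>.2)&(P[:,0]<.8)]
        if len(P)<50: continue
        e=np.linalg.svd(P-P.mean(0),full_matrices=False);
        print(n,c,s[i],P.mean(0).round(4),"min",np.percentile(P,2,0).round(3),"max",np.percentile(P,98,0).round(3),"nrm",e[2][2].round(3),"sd",(e[1][2]/len(P)**.5).round(4))
# carrier
img=D["top"]["img"];hsv=cv2.cvtColor(img,cv2.COLOR_BGR2HSV)
w=W["top"]
roi=np.zeros(img.shape[:2],bool);roi[210:290,262:364]=1
for lo,hi in((.028,.042),(.02,.05)):
    m=roi&(w[...,2]>lo)&(w[...,2]<hi)
    P=w[m];r=cv2.minAreaRect(P[:,:2].astype(np.float32)*1000);print("carrier rim",m.sum(),r,np.median(P[:,2]))
m=roi&(hsv[...,0]<20)&(hsv[...,1]>90);m=cv2.morphologyEx(m.astype(np.uint8),cv2.MORPH_CLOSE,np.ones((15,15)))
print("px rect",cv2.minAreaRect(np.argwhere(m)[:,::-1].astype(np.float32)))
# bench level
print("bench z",np.nanmedian(w[300:340,300:400,2]))
roi=np.zeros_like(roi);roi[225:285,364:425]=1
P=w[roi&(w[...,2]>.09)&(w[...,2]<.12)];print("mat boxes",P.min(0),P.max(0))
cv2.imwrite("pics/c1.png",cv2.resize(img[205:290,110:430],None,fx=2.5,fy=2.5,interpolation=cv2.INTER_CUBIC))
E
```

```text
scene yellow [295 154  32  29 400] [0.5568 0.1498 0.0904] min [0.53  0.117 0.051] max [0.574 0.207 0.114] nrm [ 0.918  0.026 -0.396] sd 0.0083
scene yellow [120 214  31  51 847] [ 0.5015 -0.3956  0.0699] min [ 0.444 -0.407  0.011] max [ 0.524 -0.378  0.106] nrm [-0.071  0.995 -0.072] sd 0.0086
scene red [323 144  21  24 227] [0.5509 0.2578 0.099 ] min [0.535 0.222 0.062] max [0.563 0.302 0.114] nrm [ 0.994  0.098 -0.049] sd 0.007
scene red [148 204  29  49 772] [ 0.5057 -0.3233  0.0688] min [ 0.45  -0.335  0.01 ] max [ 0.528 -0.306  0.106] nrm [-0.096  0.993 -0.066] sd 0.0087
scene blue [341 135  19  22 185] [0.5416 0.3517 0.1013] min [0.527 0.317 0.071] max [0.554 0.395 0.114] nrm [0.949 0.064 0.309] sd 0.0067
scene blue [212 182  26  35 500] [ 0.5151 -0.1338  0.0829] min [ 0.459 -0.144  0.039] max [ 0.542 -0.118  0.106] nrm [ 0.06  -0.994  0.091] sd 0.0078
top yellow [192 219  36  26 607] [0.5429 0.162  0.0921] min [0.507 0.123 0.037] max [0.57  0.204 0.116] nrm [-0.799 -0.117  0.59 ] sd 0.0073
top yellow [401 240  21  33 508] [ 0.4805 -0.3817  0.0864] min [ 0.441 -0.4    0.013] ma
[... 422 characters left out ...]
 [0.549 0.397 0.116] nrm [-0.785 -0.076  0.615] sd 0.0074
top blue [311 234  13  31 325] [ 0.4972 -0.1234  0.1021] min [ 0.459 -0.138  0.077] max [ 0.534 -0.11   0.108] nrm [-0.031 -0.467 -0.884] sd 0.0057
carrier rim 2027 ((493.5478515625, -122.45278930664062), (232.51304626464844, 119.6868667602539), 86.06407165527344) 0.035571856121522
carrier rim 2072 ((493.5478515625, -122.45278930664062), (232.51304626464844, 119.6868667602539), 86.06407165527344) 0.03554131326605118
px rect ((314.444091796875, 249.22645568847656), (83.13900756835938, 41.79959487915039), 4.39870548248291)
bench z 0.0006244437041423475
mat boxes [ 0.43791179 -0.40439114  0.090136  ] [ 0.52279361 -0.29826367  0.10950604]
```

View pics/c1.png

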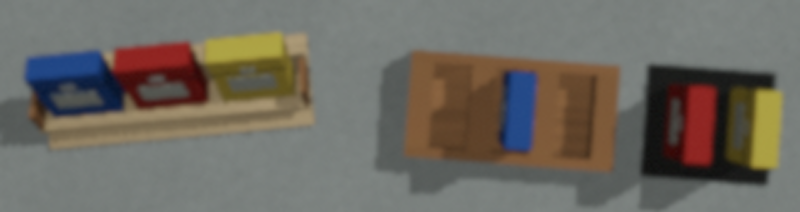

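Blue box in middle bay at (510-535,70-150) of the crop. Outer bays are at about (450,105) and (577,115). Now the box geometry along the lean and a move helper.

```bash
cat > g.py <<'E'
from m import *
from scipy.spatial.transform import Rotation as R
S=np.radians(5.2);C=np.radians(-3.94);L=np.radians(28)
Rst=R.from_euler('z',S)
def Rbox(lean,yaw): # columns: box axes x,y,z
    return R.from_euler('z',yaw)*R.from_euler('y',lean)
def Rtool(lean,yaw): # tool z=-box z, tool y=+box x, tool x = box y
    M=Rbox(lean,yaw).as_matrix();return R.from_matrix(np.c_[M[:,1],M[:,0],-M[:,2]])
def rel(pos,Rt):
    s=monitor.sense();Rc=R.from_quat(s["ee_rot"])
    d=Rc.inv().apply(np.array(pos)-s["position"])/.1;t=(Rc.inv()*Rt).as_rotvec()/np.pi
    print("t",round(s["time"],2),"pos",s["position"].round(4),"gap",round(s["finger_gap"],4),"F",s["force"].round(1),"shift",d.round(3),"turn",t.round(3))
E
python3 - <<'E'
from g import *
D={n:dict(np.load(f"{n}0.npz")) for n in("scene","top")}
W={n:world(D[n]) for n in D}
ys=[]
for yaw in (4.2,5.2,6.2):
  B=Rbox(L,np.radians(yaw))
  for c,(u0,u1) in {"blue":(118,158),"red":(153,194),"yellow":(190,231)}.items():
    m=mask(D["top"]["img"],c);m[:,:u0]=0;m[:,u1:]=0;m[:215]=0;m[250:]=0
    m=cv2.erode(m.astype(np.uint8),np.ones((3,3)))>0
    Q=B.inv().apply(W["top"][m]);Q=Q[~np.isnan(Q[:,0])]
    top=np.median(Q[Q[:,2]>Q[:,2].max()-.006][:,2])
    f=Q[Q[:,2]<top-.01];
    ms=mask(D["scene"]["img"],c);P=W["scene"][ms];P=P[(P[:,1]>.08)&(P[:,0]>.4)&(P[:,0]<.7)]
    q=B.inv().apply(P);t2=np.percentile(q[:,2],90)
    front=np.median(f[:,0]);A=np.c_[f[:,1]-f[:,1].mean(),f[:,2]-f[:,2].mean(),np.ones(len(f))]
    co=np.linalg.lstsq(A,f[:,0],rcond=None)[0]
    mm=mask(D["top"]["img"],c);mm[:,:u0]=0;mm[:,u1:]=0;mm[:215]=0;mm[250:]=0
    qq=B.inv().apply(W["top"][mm]);qq=qq[~np.isnan(qq[:,0])]
    yc=(np.percentile(qq[:,1],1)+np.percentile(qq[:,1],99))/2;wd=np.ptp(np.percentile(qq[:,1],[1,99]))
    bc=B.apply([front+.015,yc,top-.098])
    print(yaw,c,"top",top.round(4),"scene top",t2.round(4),"front",front.round(4),"slopes deg",np.degrees(co[:2]).round(1),"yc",yc.round(4),wd.round(4),"base centre",bc.round(4), "scene back",np.percentile(q[:,0],97).round(4))
E
```

```text
4.2 blue top 0.3612 scene top 0.3615 front 0.4331 slopes deg [-0.2  0.4] yc 0.3191 0.0782 base centre [0.4944 0.3563 0.022 ] scene back 0.4638
4.2 red top 0.3626 scene top 0.3642 front 0.4365 slopes deg [-3.9 -0.1] yc 0.2229 0.0798 base centre [0.5051 0.2606 0.0216] scene back 0.4652
4.2 yellow top 0.3649 scene top 0.3656 front 0.4393 slopes deg [-2.7  0.4] yc 0.1241 0.0821 base centre [0.5159 0.1623 0.0224] scene back 0.4685
5.2 blue top 0.3637 scene top 0.3641 front 0.4381 slopes deg [0.7 0.4] yc 0.3095 0.0783 base centre [0.4946 0.3558 0.0219] scene back 0.4684
5.2 red top 0.3643 scene top 0.3658 front 0.4396 slopes deg [-3.1 -0.2] yc 0.2133 0.0793 base centre [0.5049 0.2601 0.0217] scene back 0.4686
5.2 yellow top 0.3658 scene top 0.3664 front 0.441 slopes deg [-1.8  0.4] yc 0.1144 0.0815 base centre [0.5158 0.1618 0.0224] scene back 0.4699
6.2 blue top 0.3662 scene top 0.3665 front 0.4427 slopes deg [1.6 0.4] yc 0.3 0.0786 base centre [0.4946 0.3555 0.022 ] scene back 0.4727
6.2 red top 0.3659 scene top 0.3673 front 0.4426 slopes deg [-2.3 -0.1] yc 0.2035 0.0791 base centre [0.5047 0.2595 0.0217] scene back 0.4717
6.2 yellow top 0.3667 scene top 0.3673 front 0.4426 slopes deg [-0.9  0.4] yc 0.1047 0.0813 base centre [0.5158 0.1613 0.0224] scene back 0.4713
```

```bash
cat >> g.py <<'E'
S=np.radians(6.2)
BASE={"yellow":np.array([.5158,.1614,.0223]),"red":np.array([.5048,.2595,.0217])}
def onstand(c,h): return BASE[c]+h*Rbox(L,S).apply([0,0,1])
Rg=Rtool(L,S); Rp=Rtool(0,C-np.pi/2) # place: tool y = -carrier y
Rp=R.from_matrix(np.c_[R.from_euler('z',C).as_matrix()[:,0],-R.from_euler('z',C).as_matrix()[:,1],[0,0,-1]])
def bay(k,z): return np.r_[np.array([.4935,-.1225])+R.from_euler('z',C).as_matrix()[:2,1]*.07*k,z]
E
python3 - <<'E'
from g import *
rel([.22,-.476,.30],R.from_quat(monitor.sense()["ee_rot"]))
rel(onstand("yellow",.20),Rg)
print(Rg.as_matrix().round(3),bay(1,0),bay(-1,0),onstand("yellow",.2))
E
```

```text
t 0.1 pos [ 0.2206 -0.4761  0.2306] gap 0.0855 F [-0.3  0.4 -0.4] shift [-0.005 -0.005 -0.694] turn [0. 0. 0.]
t 0.1 pos [ 0.2206 -0.4761  0.2306] gap 0.0855 F [-0.3  0.4 -0.4] shift [ 6.248 -4.243  0.323] turn [ 0.134 -0.097 -0.388]
[[-0.108  0.878 -0.467]
 [ 0.994  0.095 -0.051]
 [ 0.    -0.469 -0.883]] [ 0.49830983 -0.05266544  0.        ] [ 0.48869017 -0.19233456  0.        ] [0.60914512 0.17154053 0.19888952]
```

Call:
arm_command(
  series=[
    [[1,1,-0.68,-0.5,0,0,0],[1,1,-0.68,-0.5,0,0,0],[1,1,-0.68,-0.5,0,0,0]],
  ],
)

```text
time: 0.48
position: [0.2845, -0.3709, 0.2835]
ee_rot: [0.976, 0.217, 0.001, 0.002]
force: [0.0, -0.0, -0.8]
finger_gap: 0.0852
gripper_force: 0.0
```

Call:
arm_command(
  series=[
    [[1,1,-0.68,0,0,0,0],[1,1,-0.68,0,0,0,0],[1,1,-0.68,0,0,0,0]],
  ],
)

```text
time: 0.85
position: [0.3461, -0.2669, 0.2807]
ee_rot: [0.976, 0.217, -0.0, -0.0]
force: [0.5, -0.8, 0.0]
finger_gap: 0.0853
gripper_force: 0.0
```

Call:
arm_command(
  series=[
    [[1,1,-0.68,0,0,0,0],[1,1,-0.68,0,0,0,0],[1,1,-0.68,0,0,0,0]],
  ],
)

```text
time: 1.23
position: [0.408, -0.1636, 0.2804]
ee_rot: [0.976, 0.217, -0.001, -0.0]
force: [1.0, -0.5, -0.5]
finger_gap: 0.0854
gripper_force: 0.0
```

Call:
arm_command(
  series=[
    [[1,1,-0.68,0,0,0,0],[1,1,-0.68,0,0,0,0],[1,1,-0.68,0,0,0,0]],
  ],
)

```text
time: 1.6
position: [0.4701, -0.0606, 0.2801]
ee_rot: [0.976, 0.217, -0.001, -0.0]
force: [0.3, -1.5, -0.5]
finger_gap: 0.0855
gripper_force: 0.0
```

Call:
arm_command(
  series=[
    [[1,1,-0.68,0,0,0,0],[1,1,-0.68,0,0,0,0],[1,1,-0.68,0,0,0,0]],
  ],
)

```text
time: 1.98
position: [0.5323, 0.0423, 0.2795]
ee_rot: [0.976, 0.216, -0.001, -0.0]
force: [0.0, -1.4, -0.8]
finger_gap: 0.0853
gripper_force: 0.0
```

```bash
python3 -c "
from g import *
rel(onstand('yellow',.20),Rg)"
```

```text
t 1.98 pos [0.5323 0.0423 0.2795] gap 0.0853 F [ 0.  -1.4 -0.8] shift [ 1.243 -0.847  0.804] turn [ 0.134 -0.096 -0.388]
```

Call:
arm_command(
  series=[
    [[1,1,-0.7,0.3,0.134,-0.096,-0.388],[1,1,-0.7,0.3,0.134,-0.096,-0.388],[1,1,-0.7,0.3,0.134,-0.096,-0.388],[1,1,-0.7,0.3,0.134,-0.096,-0.388],[1,1,-0.7,0.3,0.134,-0.096,-0.388],[1,1,-0.7,0.3,0.134,-0.096,-0.388],[1,1,-0.7,0.3,0.134,-0.096,-0.388],[1,1,-0.7,0.3,0.134,-0.096,-0.388],[1,1,-0.7,0.3,0.134,-0.096,-0.388]],
  ],
)

```text
time: 3.1
position: [0.5931, 0.1462, 0.2513]
ee_rot: [0.65, 0.721, -0.178, -0.16]
force: [0.5, 0.2, 0.2]
finger_gap: 0.0856
gripper_force: 0.0
```

```bash
python3 -c "
from g import *
rel(onstand('yellow',.14),Rg);print(monitor.sense()['joint_pos'])"
```

```text
t 3.1 pos [0.5931 0.1462 0.2513] gap 0.0856 F [0.5 0.2 0.2] shift [0.235 0.405 0.977] turn [ 0.001 -0.001 -0.002]
[0.16757179 0.7202416  0.58502819 0.0404238  2.31968464 0.08517993]
```

Call:
arm_command(
  series=[
    [[1,0.235,0.405,0.97,0,0,0],[1,0.235,0.405,0.97,0,0,0],[1,0.235,0.405,0.97,0,0,0],[1,0.235,0.405,0.97,0,0,0]],
  ],
)

```text
time: 3.6
position: [0.5818, 0.1696, 0.1496]
ee_rot: [0.649, 0.722, -0.177, -0.159]
force: [0.1, -0.3, 0.1]
finger_gap: 0.0851
gripper_force: 0.0
```

```bash
python3 -c "
from g import *
rel(onstand('yellow',.06),Rg)"
```

```text
t 3.6 pos [0.5818 0.1696 0.1496] gap 0.0851 F [ 0.1 -0.3  0.1] shift [-0.011  0.004  0.836] turn [ 0.002 -0.    -0.001]
```

Call:
arm_command(
  series=[
    [[1,-0.01,0,0.3,0,0,0],[1,-0.01,0,0.6,0,0,0],[1,-0.01,0,0.82,0,0,0],[1,-0.01,0,0.82,0,0,0],[1,-0.01,0,0.82,0,0,0]],
  ],
)

```text
time: 4.22
position: [0.5446, 0.1651, 0.0768]
ee_rot: [0.649, 0.723, -0.177, -0.159]
force: [0.4, 0.9, 0.3]
finger_gap: 0.0851
gripper_force: 0.0
```

```bash
python3 -c "
from g import *
rel(onstand('yellow',.06),Rg)
d=cam('scene');cv2.imwrite('pics/s1.png',cv2.resize(d['img'][90:230,230:430],None,fx=4,fy=4,interpolation=cv2.INTER_CUBIC))"
```

```text
t 4.22 pos [0.5446 0.1651 0.0768] gap 0.0851 F [0.4 0.9 0.3] shift [-0.005 -0.001  0.018] turn [ 0.002 -0.    -0.   ]
```

View pics/s1.png

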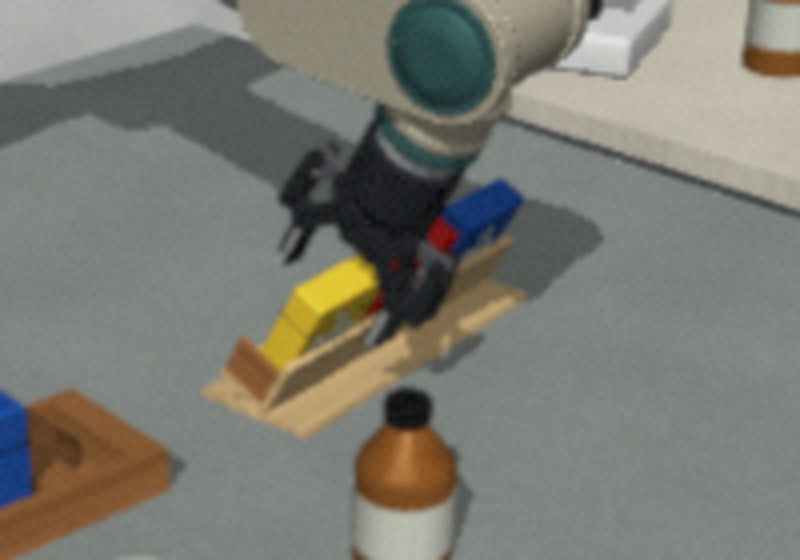

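```bash
python3 -c "
from g import *
d=np.load('scene0.npz')
def pr(p): return cv2.projectPoints(np.array([p],float),d['rvec'],d['tvec'],d['camera_matrix'],np.array([d['k1'].item(),0,0,0]))[0].ravel().round(1)
s=monitor.sense();Rc=R.from_quat(s['ee_rot'])
for v in ([0,.0425,-.013],[0,-.0425,-.013],[0,0,0]): 
  p=s['position']+Rc.apply(v);q=pr(p);print(p.round(3),q,(q-[230,90])*4)
B=Rbox(L,S)
for v in ([.015,-.0415,.098],[.015,.0415,.098],[.015,-.0415,.06],[.015,.0415,.06]):
  q=pr(BASE['yellow']+B.apply(v));print((q-[230,90])*4)
"
```

```text
[0.588 0.17  0.068] [322.1 174.4] [368.4 337.6]
[0.513 0.162 0.108] [302.7 155.8] [290.8 263.2]
[0.545 0.165 0.077] [310.7 167.9] [322.8 311.6]
[320.4 312. ]
[387.6 274.4]
[300.8 345.6]
[367.6 307.2]
```

The picture agrees with the model: the far fingertip is at crop (375,335), predicted (368,338), straddling the yellow box. Now close and lift.

Call:
arm_command(
  series=[
    [[0,0,0,0,0,0,0],[0,0,0,0,0,0,0],[0,0,0,0,0,0,0],[0,0,0,0,0,0,0],[0,0,0,0,0,0,0],[0,0,0,0,0,0,0],[0,0,0,0,0,0,0],[0,0,0,0,0,0,0]],
  ],
  force=45,
)

```text
time: 5.28
position: [0.543, 0.1651, 0.0743]
ee_rot: [0.648, 0.722, -0.179, -0.161]
force: [2.1, 0.6, 2.6]
finger_gap: 0.0295
gripper_force: 45.2
```

Call:
arm_command(
  series=[
    [[0,0,0,-0.2,0,0,0],[0,0,0,-0.5,0,0,0],[0,0,0,-0.8,0,0,0],[0,0,0,-1,0,0,0],[0,0,0,-1,0,0,0]],
  ],
)

```text
time: 5.9
position: [0.59, 0.1702, 0.1631]
ee_rot: [0.649, 0.723, -0.178, -0.16]
force: [0.6, -0.1, -1.8]
finger_gap: 0.0295
gripper_force: 45.0
```

Call:
arm_command(
  series=[
    [[0,0,0,-0.4,0,0,0],[0,0,0,-0.8,0,0,0],[0,0,0,-0.8,0,0,0]],
  ],
)

```text
time: 6.28
position: [0.6275, 0.1742, 0.2344]
ee_rot: [0.649, 0.723, -0.177, -0.159]
force: [1.2, 0.4, -1.3]
finger_gap: 0.0297
gripper_force: 45.2
```

```bash
python3 -c "
from g import *
p=bay(1,.22);print(p);rel(p,Rp);rel([.55,.12,.24],Rp)"
```

```text
[ 0.49830983 -0.05266544  0.22      ]
t 6.28 pos [0.6275 0.1742 0.2344] gap 0.0297 F [ 1.2  0.4 -1.3] shift [-2.117 -1.289  0.834] turn [-0.112  0.133  0.544]
t 6.28 pos [0.6275 0.1742 0.2344] gap 0.0297 F [ 1.2  0.4 -1.3] shift [-0.456 -0.761  0.334] turn [-0.112  0.133  0.544]
```

Call:
arm_command(
  series=[
    [[0,-0.46,-0.76,0.33,-0.112,0.133,0.544],[0,-0.46,-0.76,0.33,-0.112,0.133,0.544],[0,-0.46,-0.76,0.33,-0.112,0.133,0.544],[0,-0.46,-0.76,0.33,-0.112,0.133,0.544],[0,-0.46,-0.76,0.33,-0.112,0.133,0.544],[0,-0.46,-0.76,0.33,-0.112,0.133,0.544],[0,-0.46,-0.76,0.33,-0.112,0.133,0.544],[0,-0.46,-0.76,0.33,-0.112,0.133,0.544],[0,-0.46,-0.76,0.33,-0.112,0.133,0.544],[0,-0.46,-0.76,0.33,-0.112,0.133,0.544]],
  ],
)

```text
time: 7.52
position: [0.5474, 0.1192, 0.2364]
ee_rot: [0.999, -0.037, -0.004, 0.002]
force: [1.5, 0.9, -1.3]
finger_gap: 0.0293
gripper_force: 45.2
```

```bash
python3 -c "
from g import *
rel(bay(1,.2),Rp)"
```

```text
t 7.53 pos [0.5474 0.1192 0.2364] gap 0.0293 F [ 1.5  0.9 -1.3] shift [-0.361  1.749  0.373] turn [ 0.001  0.002 -0.001]
```

Call:
arm_command(
  series=[
    [[0,-0.18,0.5,0.1,0,0,0],[0,-0.2,0.9,0.1,0,0,0],[0,-0.2,0.9,0.1,0,0,0]],
  ],
)

```text
time: 7.9
position: [0.521, 0.0291, 0.2269]
ee_rot: [0.999, -0.035, -0.004, 0.001]
force: [0.3, -0.1, -0.4]
finger_gap: 0.0296
gripper_force: 45.5
```

Call:
arm_command(
  series=[
    [[0,-0.1,0.5,0.1,0,0,0],[0,-0.16,0.85,0.1,0,0,0],[0,-0.16,0.85,0.1,0,0,0],[0,-0.16,0.85,0.1,0,0,0]],
  ],
)

```text
time: 8.4
position: [0.5009, -0.0517, 0.2188]
ee_rot: [0.999, -0.034, -0.003, 0.0]
force: [0.7, 0.0, -1.3]
finger_gap: 0.0296
gripper_force: 45.5
```

Run:
```python
from g import *
rel(bay(1,.2),Rp)
for n in("top","scene"):
    d=cam(n);w=world(d);m=mask(d["img"],"yellow");P=w[m];P=P[(P[:,1]>-.12)&(P[:,1]<.05)&(P[:,2]>.1)&(P[:,0]>.4)&(P[:,0]<.6)]
    Q=R.from_euler('z',C).inv().apply(P-[.4935,-.1225,0])
    print(n,len(P),np.percentile(Q,[2,50,98],axis=0).round(4))
    ed=np.linalg.svd(Q-Q.mean(0))[2];print(ed.round(3)) if len(P)<3000 else 0
    cv2.imwrite(f"pics/{n}2.png",d["img"])
d=cv2.imread("pics/scene2.png");cv2.imwrite("pics/s2.png",cv2.resize(d[80:250,130:330],None,fx=3,fy=3,interpolation=cv2.INTER_CUBIC))
```

```text
t 8.4 pos [ 0.5009 -0.0517  0.2188] gap 0.0296 F [ 0.7  0.  -1.3] shift [-0.024  0.011  0.188] turn [0.    0.002 0.001]Traceback (most recent call last):
  File "<stdin>", line 6, in <module>
    return _quantile_unchecked(
        a, q, axis, out, overwrite_input, method, keepdims, weights)
    return _ureduce(a,
                    func=_quantile_ureduce_func,
    ...<5 lines>...
                    overwrite_input=overwrite_input,
                    method=method)
    r = func(a, **kwargs)
    result = _quantile(arr,
                       quantiles=q,
    ...<2 lines>...
                       out=out,
                       weights=wgt)
    slices_having_nans = np.isnan(arr[-1, ...])
                                  ~~~^^^^^^^^^
IndexError: index -1 is out of bounds for axis 0 with size 0
```

```bash
cat > held.py <<'E'
from g import *
import sys
c,k,tag=sys.argv[1],int(sys.argv[2]),sys.argv[3]
b=bay(k,0)
rel(bay(k,.2),Rp)
d=cam("scene");w=world(d);m=mask(d["img"],c);P=w[m];P=P[(abs(P[:,1]-b[1])<.07)&(P[:,2]>.03)&(abs(P[:,0]-b[0])<.1)]
Q=R.from_euler('z',C).inv().apply(P-b)
print(len(P),np.percentile(Q,[1,50,99],axis=0).round(4))
# edges: +x end face and -y big face
f=Q[(abs(Q[:,0]-np.percentile(Q[:,0],95))<.006)];g=Q[Q[:,0]<np.percentile(Q[:,0],90)-.012]
for nme,a,i in(("end x",f,0),("face y",g,1)):
    if len(a)>20:
        o=1-i;A=np.c_[a[:,o]-a[:,o].mean(),a[:,2]-a[:,2].mean(),np.ones(len(a))];co=np.linalg.lstsq(A,a[:,i],rcond=None)[0];print(nme,len(a),"slopes deg",np.degrees(co[:2]).round(2),"mean",co[2].round(4))
cv2.imwrite(f"pics/{tag}.png",cv2.resize(d["img"][60:260,100:330],None,fx=3,fy=3,interpolation=cv2.INTER_CUBIC))
E
python3 held.py yellow 1 s2
```

```text
t 8.45 pos [ 0.5011 -0.0515  0.2191] gap 0.0295 F [ 0.1 -0.2 -1.6] shift [-0.026  0.013  0.191] turn [0.    0.002 0.001]
659 [[-0.0332 -0.0176  0.163 ]
 [ 0.0382 -0.011   0.2157]
 [ 0.0488  0.0133  0.2584]]
end x 285 slopes deg [0.05 0.69] mean 0.0457
face y 296 slopes deg [-0.88  6.48] mean -0.0099
```

View pics/s2.png

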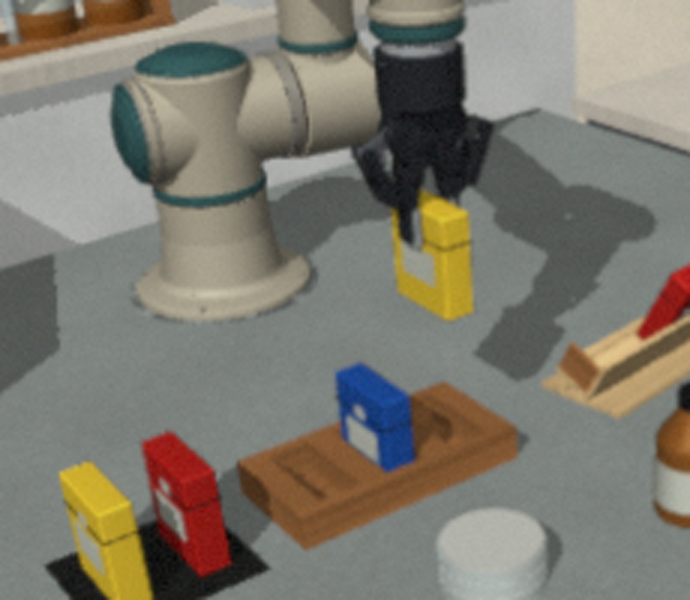

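The box hangs upright from the gripper (crop 432,255) over the +y bay. Descending.

Call:
arm_command(
  series=[
    [[0,-0.04,0,0.4,0,0,0],[0,-0.04,0,0.8,0,0,0],[0,-0.04,0,1,0,0,0],[0,-0.04,0,1,0,0,0],[0,-0.04,0,1,0,0,0]],
  ],
)

```text
time: 9.12
position: [0.4976, -0.0521, 0.1212]
ee_rot: [0.999, -0.033, -0.002, 0.001]
force: [1.0, 0.2, -0.5]
finger_gap: 0.0297
gripper_force: 45.5
```

```bash
python3 held.py yellow 1 s3
```

```text
t 9.12 pos [ 0.4976 -0.0521  0.1212] gap 0.0297 F [ 1.   0.2 -0.5] shift [ 0.005  0.006 -0.788] turn [0.001 0.001 0.001]
616 [[-0.0399 -0.0162  0.0371]
 [ 0.0347 -0.0108  0.1177]
 [ 0.0446  0.0217  0.1631]]
end x 285 slopes deg [1.29 0.52] mean 0.0412
face y 279 slopes deg [-0.45  0.62] mean -0.009
```

View pics/s3.png

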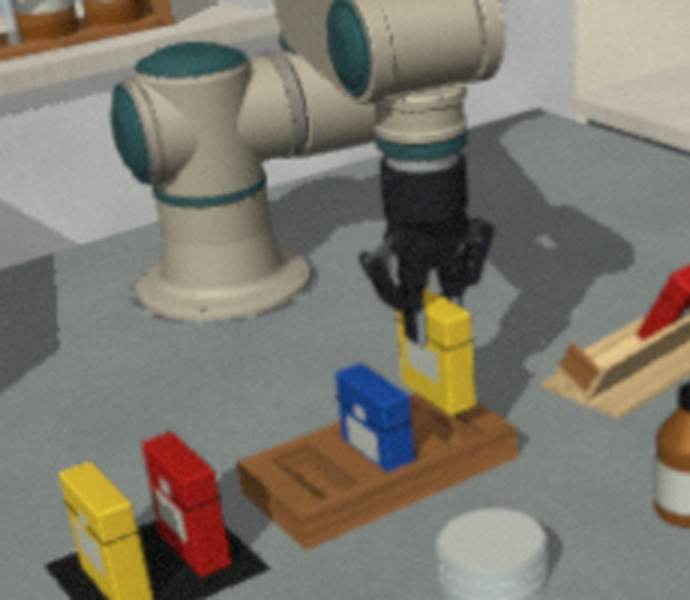

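Yellow is above its bay (crop 437,360), centred within 1–2 mm. I'll lower it gently.

Call:
arm_command(
  series=[
    [[0,0,0,0.2,0,0,0],[0,0,0,0.4,0,0,0],[0,0,0,0.5,0,0,0],[0,0,0,0.53,0,0,0],[0,0,0,0.53,0,0,0]],
  ],
)

```text
time: 9.8
position: [0.4971, -0.0527, 0.0678]
ee_rot: [0.999, -0.034, -0.002, 0.001]
force: [-0.2, 0.5, -1.1]
finger_gap: 0.0293
gripper_force: 45.5
```

Call:
arm_command(
  series=[
    [[0,0,0,0.02,0,0,0],[0,0,0,0.04,0,0,0],[0,0,0,0.04,0,0,0]],
  ],
)

```text
time: 10.18
position: [0.4973, -0.0528, 0.0653]
ee_rot: [0.999, -0.034, -0.001, 0.001]
force: [-6.2, 0.9, 11.4]
finger_gap: 0.0295
gripper_force: 47.1
```

Call:
arm_command(
  series=[
    [[0.6,0,0,-0.01,0,0,0],[0.6,0,0,-0.01,0,0,0],[0.6,0,0,-0.01,0,0,0],[0.6,0,0,-0.01,0,0,0]],
  ],
)

```text
time: 10.68
position: [0.4966, -0.0526, 0.0639]
ee_rot: [0.999, -0.034, -0.003, 0.001]
force: [-0.3, 0.4, -0.3]
finger_gap: 0.0511
gripper_force: 0.0
```

Call:
arm_command(
  series=[
    [[0.6,0,0,-0.3,0,0,0],[0.6,0,0,-0.7,0,0,0],[0.6,0,0,-1,0,0,0],[0.6,0,0,-1,0,0,0]],
  ],
)

```text
time: 11.18
position: [0.4984, -0.0527, 0.1667]
ee_rot: [0.999, -0.034, 0.0, 0.001]
force: [0.2, 0.5, 0.1]
finger_gap: 0.0511
gripper_force: 0.0
```

```bash
python3 held.py yellow 1 s4; python3 -c "
from g import *
rel(onstand('red',.20)+[0,0,.06],Rg)"
```

```text
t 11.18 pos [ 0.4984 -0.0527  0.1667] gap 0.0511 F [0.2 0.5 0.1] shift [-0.001  0.    -0.333] turn [ 0.001 -0.     0.   ]
540 [[-0.0363 -0.0241  0.0315]
 [ 0.0292 -0.0114  0.0828]
 [ 0.0488  0.0124  0.1068]]
end x 210 slopes deg [-0.03 -0.62] mean 0.0413
face y 278 slopes deg [ 1.67 12.56] mean -0.0105
t 11.22 pos [ 0.4975 -0.0526  0.1646] gap 0.0516 F [-0.1  0.2 -0.1] shift [ 0.783 -3.281 -0.946] turn [ 0.113 -0.134 -0.544]
```

View pics/s4.png

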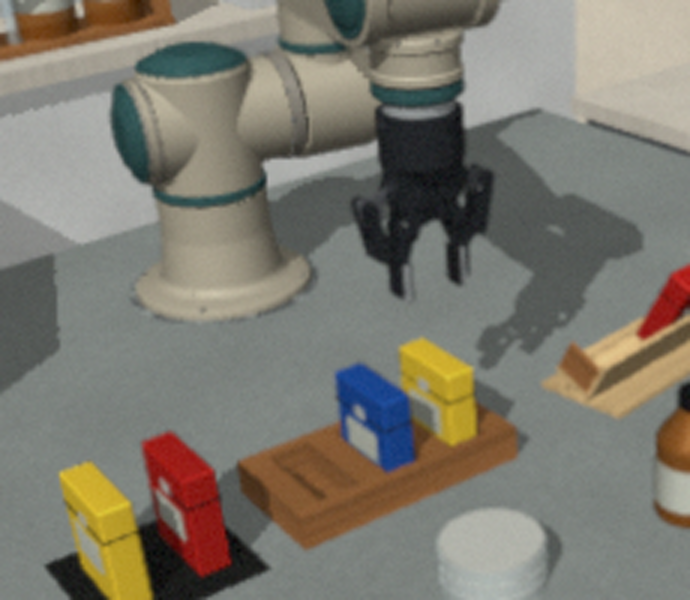

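Yellow stands upright in the +y bay (crop 437,390), its top near 0.105 m. Next, red.

Call:
arm_command(
  series=[
    [[1,0,-0.2,-0.5,0,0,0],[1,0.1,-0.8,-0.9,0,0,0],[1,0.1,-1,-0.9,0,0,0],[1,0.1,-1,-0.9,0,0,0]],
  ],
)

```text
time: 11.72
position: [0.5142, 0.0482, 0.2525]
ee_rot: [0.999, -0.032, -0.003, 0.001]
force: [0.7, -1.5, -0.3]
finger_gap: 0.0856
gripper_force: 0.0
```

Call:
arm_command(
  series=[
    [[1,0.2,-0.6,0,0,0,0],[1,0.3,-1,0,0,0,0],[1,0.3,-1,0,0,0,0]],
  ],
)

```text
time: 12.1
position: [0.5508, 0.1455, 0.2506]
ee_rot: [0.999, -0.033, -0.005, 0.001]
force: [-0.7, -0.6, -0.7]
finger_gap: 0.0848
gripper_force: 0.0
```

Call:
arm_command(
  series=[
    [[1,0.3,-1,0,0.113,-0.134,-0.544],[1,0.3,-1,0,0.113,-0.134,-0.544],[1,0.3,-1,0,0.113,-0.134,-0.544],[1,0.3,-1,0,0.113,-0.134,-0.544],[1,0.3,-1,0,0.113,-0.134,-0.544],[1,0.3,-1,0,0.113,-0.134,-0.544],[1,0.3,-1,0,0.113,-0.134,-0.544],[1,0.3,-1,0,0.113,-0.134,-0.544],[1,0.3,-1,0,0.113,-0.134,-0.544],[1,0.3,-1,0,0.113,-0.134,-0.544]],
  ],
)

```text
time: 13.35
position: [0.5882, 0.2403, 0.2513]
ee_rot: [0.647, 0.723, -0.182, -0.163]
force: [-0.9, 1.0, 0.5]
finger_gap: 0.0854
gripper_force: 0.0
```

```bash
python3 -c "
from g import *
rel(onstand('red',.15),Rg);print(monitor.sense()['joint_pos'])
d=np.load('top0.npz');d2=cam('top')
# red on stand unmoved?
for e in(d,d2):
  w=world(e);P=w[mask(e['img'],'red')];P=P[(P[:,1]>.15)&(P[:,2]<.13)];print(len(P),np.median(P,0).round(4))"
```

```text
t 13.35 pos [0.5882 0.2403 0.2513] gap 0.0854 F [-0.9  1.   0.5] shift [0.28  0.369 0.905] turn [-0.002 -0.     0.001]
[0.29141798 0.81994502 0.4392805  0.12380656 2.3650707  0.24785886]
565 [0.5367 0.2586 0.1049]
42 [0.5317 0.2229 0.0625]
```

Call:
arm_command(
  series=[
    [[1,0.28,0.37,0.5,0,0,0],[1,0.28,0.37,0.9,0,0,0],[1,0.28,0.37,0.9,0,0,0],[1,0.28,0.37,0.9,0,0,0],[1,0.28,0.37,0.9,0,0,0]],
  ],
)

```text
time: 14.02
position: [0.5772, 0.2689, 0.1607]
ee_rot: [0.649, 0.723, -0.176, -0.16]
force: [0.1, 0.0, 0.8]
finger_gap: 0.0855
gripper_force: 0.0
```

```bash
python3 -c "
from g import *
rel(onstand('red',.06),Rg)
d=np.load('scene0.npz');d2=cam('scene')
for e in(d,d2):
  w=world(e);P=w[mask(e['img'],'red')];P=P[(P[:,1]>.2)&(P[:,1]<.32)&(P[:,2]<.13)];print(len(P),np.percentile(P,[5,50,95],axis=0).round(4))"
```

```text
t 14.03 pos [0.5772 0.2689 0.1607] gap 0.0855 F [0.1 0.  0.8] shift [-0.018  0.001  0.97 ] turn [ 0.002 -0.001 -0.   ]
226 [[0.5381 0.2229 0.0695]
 [0.5519 0.2561 0.1036]
 [0.5624 0.2991 0.1128]]
346 [[0.5163 0.2186 0.0458]
 [0.5469 0.2309 0.0944]
 [0.561  0.2965 0.1123]]
```

Red is undisturbed. I'll go down and close.

Call:
arm_command(
  series=[
    [[1,-0.02,0,0.3,0,0,0],[1,-0.02,0,0.65,0,0,0],[1,-0.02,0,0.9,0,0,0],[1,-0.02,0,0.95,0,0,0],[1,-0.02,0,0.95,0,0,0]],
  ],
)

```text
time: 14.7
position: [0.532, 0.2625, 0.0741]
ee_rot: [0.648, 0.722, -0.179, -0.161]
force: [-0.1, 0.1, -0.5]
finger_gap: 0.0855
gripper_force: 0.0
```

Call:
arm_command(
  series=[
    [[0,0,0,0,0,0,0],[0,0,0,0,0,0,0],[0,0,0,0,0,0,0],[0,0,0,0,0,0,0],[0,0,0,0,0,0,0],[0,0,0,0,0,0,0],[0,0,0,0,0,0,0],[0,0,0,0,0,0,0]],
  ],
  force=45,
)

```text
time: 15.7
position: [0.5313, 0.2624, 0.0729]
ee_rot: [0.648, 0.722, -0.18, -0.162]
force: [4.6, 1.4, 2.0]
finger_gap: 0.0293
gripper_force: 45.6
```

Call:
arm_command(
  series=[
    [[0,0,0,-0.2,0,0,0],[0,0,0,-0.5,0,0,0],[0,0,0,-0.8,0,0,0],[0,0,0,-1,0,0,0],[0,0,0,-1,0,0,0]],
  ],
)

```text
time: 16.32
position: [0.5779, 0.2674, 0.1609]
ee_rot: [0.648, 0.722, -0.18, -0.162]
force: [-0.4, -0.5, -3.3]
finger_gap: 0.029
gripper_force: 45.2
```

Call:
arm_command(
  series=[
    [[0,0,0,-0.4,0,0,0],[0,0,0,-0.9,0,0,0],[0,0,0,-0.9,0,0,0]],
  ],
)

```text
time: 16.7
position: [0.6184, 0.2713, 0.2396]
ee_rot: [0.648, 0.722, -0.181, -0.162]
force: [-9.6, -3.3, 16.1]
finger_gap: 0.0296
gripper_force: 46.2
```

```bash
python3 -c "
from g import *
rel(bay(-1,.25),Rp);rel([.55,.2,.25],Rp)"
```

```text
t 16.7 pos [0.6184 0.2713 0.2396] gap 0.0296 F [-9.6 -3.3 16.1] shift [-4.469 -1.629  0.749] turn [-0.114  0.136  0.544]
t 16.7 pos [0.6184 0.2713 0.2396] gap 0.0296 F [-9.6 -3.3 16.1] shift [-0.635 -0.716  0.265] turn [-0.114  0.136  0.544]
```

Call:
arm_command(
  series=[
    [[0,-0.63,-0.72,0.26,-0.114,0.136,0.544],[0,-0.63,-0.72,0.26,-0.114,0.136,0.544],[0,-0.63,-0.72,0.26,-0.114,0.136,0.544],[0,-0.63,-0.72,0.26,-0.114,0.136,0.544],[0,-0.63,-0.72,0.26,-0.114,0.136,0.544],[0,-0.63,-0.72,0.26,-0.114,0.136,0.544],[0,-0.63,-0.72,0.26,-0.114,0.136,0.544],[0,-0.63,-0.72,0.26,-0.114,0.136,0.544],[0,-0.63,-0.72,0.26,-0.114,0.136,0.544],[0,-0.63,-0.72,0.26,-0.114,0.136,0.544]],
  ],
)

```text
time: 17.95
position: [0.5488, 0.2003, 0.2483]
ee_rot: [1.0, -0.003, -0.009, -0.007]
force: [-0.4, 0.2, -2.0]
finger_gap: 0.0291
gripper_force: 46.7
```

```bash
python3 -c "
from g import *
rel(bay(-1,.24),Rp)"
```

```text
t 17.95 pos [0.5488 0.2003 0.2483] gap 0.0291 F [-0.4  0.2 -2. ] shift [-0.573  3.931  0.04 ] turn [-0.004  0.006  0.02 ]
```

Call:
arm_command(
  series=[
    [[0,-0.1,0.5,0,-0.004,0.006,0.02],[0,-0.15,1,0,-0.004,0.006,0.02],[0,-0.15,1,0,-0.004,0.006,0.02]],
  ],
)

```text
time: 18.32
position: [0.5335, 0.098, 0.2472]
ee_rot: [0.999, -0.034, -0.0, -0.001]
force: [0.1, -0.4, -2.4]
finger_gap: 0.0295
gripper_force: 46.8
```

Call:
arm_command(
  series=[
    [[0,-0.08,0.5,0,0,0,0],[0,-0.12,1,0,0,0,0],[0,-0.12,1,0,0,0,0]],
  ],
)

```text
time: 18.7
position: [0.5155, -0.0002, 0.2473]
ee_rot: [0.999, -0.033, 0.0, -0.001]
force: [1.9, 0.6, -2.1]
finger_gap: 0.0296
gripper_force: 46.8
```

Call:
arm_command(
  series=[
    [[0,-0.04,0.5,0,0,0,0],[0,-0.08,1,0,0,0,0],[0,-0.08,1,0,0,0,0]],
  ],
)

```text
time: 19.08
position: [0.5015, -0.0989, 0.2472]
ee_rot: [0.999, -0.033, 0.0, -0.002]
force: [0.1, 0.4, -1.6]
finger_gap: 0.029
gripper_force: 46.8
```

```bash
python3 -c "
from g import *
rel(bay(-1,.22),Rp)"
```

```text
t 19.07 pos [ 0.5015 -0.0989  0.2472] gap 0.029 F [ 0.1  0.4 -1.6] shift [-0.066  0.942  0.269] turn [-0.001 -0.     0.001]
```

Call:
arm_command(
  series=[
    [[0,-0.03,0.5,0,0,0,0],[0,-0.06,0.92,0.2,0,0,0],[0,-0.06,0.92,0.27,0,0,0],[0,-0.06,0.92,0.27,0,0,0]],
  ],
)

```text
time: 19.58
position: [0.4905, -0.1873, 0.2202]
ee_rot: [1.0, -0.031, 0.001, -0.002]
force: [0.2, 0.8, -1.5]
finger_gap: 0.0297
gripper_force: 46.8
```

```bash
python3 held.py red -1 s5
```

```text
t 19.57 pos [ 0.4905 -0.1873  0.2202] gap 0.0297 F [ 0.2  0.8 -1.5] shift [-0.015  0.052  0.201] turn [-0.001 -0.     0.002]
706 [[-0.0314 -0.0124  0.1661]
 [ 0.0422 -0.0041  0.2214]
 [ 0.0485  0.017   0.2614]]
end x 361 slopes deg [0.24 0.65] mean 0.0454
face y 281 slopes deg [-6.31  9.11] mean -0.0051
```

View pics/s5.png

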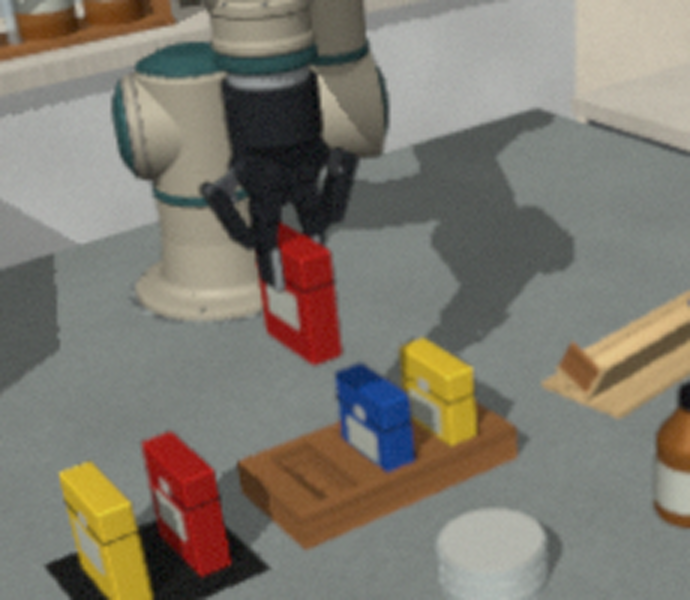

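The red box hangs upright (crop 302,295). It needs about -4 mm in x and 5 mm in tool y, then down.

Call:
arm_command(
  series=[
    [[0,-0.04,0.045,0.2,0,0,0],[0,-0.04,0.045,0.6,0,0,0],[0,-0.04,0.045,1,0,0,0],[0,-0.04,0.045,1,0,0,0],[0,-0.04,0.045,1,0,0,0]],
  ],
)

```text
time: 20.25
position: [0.4877, -0.1928, 0.1237]
ee_rot: [1.0, -0.031, 0.003, -0.001]
force: [-0.1, -0.7, -0.8]
finger_gap: 0.0295
gripper_force: 46.6
```

```bash
python3 held.py red -1 s6
```

```text
t 20.25 pos [ 0.4877 -0.1928  0.1237] gap 0.0295 F [-0.1 -0.7 -0.8] shift [ 0.014 -0.006 -0.763] turn [-0.    -0.002  0.002]
640 [[-0.0364 -0.017   0.0682]
 [ 0.0396 -0.0082  0.1249]
 [ 0.046   0.0117  0.1664]]
end x 333 slopes deg [ 0.1  -0.11] mean 0.0427
face y 244 slopes deg [-7.49  6.92] mean -0.0101
```

Call:
arm_command(
  series=[
    [[0,-0.01,0,0.2,0,0,0],[0,-0.01,0,0.4,0,0,0],[0,-0.01,0,0.53,0,0,0],[0,-0.01,0,0.56,0,0,0],[0,-0.01,0,0.56,0,0,0]],
  ],
)

```text
time: 20.92
position: [0.4862, -0.1931, 0.0663]
ee_rot: [0.999, -0.032, 0.002, -0.001]
force: [0.6, 0.1, -2.2]
finger_gap: 0.0295
gripper_force: 46.8
```

Call:
arm_command(
  series=[
    [[0,0,0,0.02,0,0,0],[0,0,0,0.04,0,0,0],[0,0,0,0.04,0,0,0]],
  ],
)

```text
time: 21.3
position: [0.4865, -0.1932, 0.0635]
ee_rot: [0.999, -0.032, 0.003, -0.001]
force: [-2.8, 0.9, 9.1]
finger_gap: 0.0297
gripper_force: 48.0
```

Floor contact. Release and retreat.

Call:
arm_command(
  series=[
    [[0.6,0,0,-0.01,0,0,0],[0.6,0,0,-0.01,0,0,0],[0.6,0,0,-0.01,0,0,0],[0.6,0,0,-0.01,0,0,0]],
  ],
)

```text
time: 21.8
position: [0.4856, -0.1929, 0.0623]
ee_rot: [0.999, -0.032, 0.002, -0.001]
force: [-0.3, -0.4, -0.3]
finger_gap: 0.0513
gripper_force: 0.0
```

Call:
arm_command(
  series=[
    [[0.6,0,0,-0.3,0,0,0],[0.6,0,0,-0.7,0,0,0],[0.6,0,0,-1,0,0,0],[0.6,0,0,-1,0,0,0],[0.6,0,0,-1,0,0,0]],
  ],
)

```text
time: 22.42
position: [0.4849, -0.1929, 0.1611]
ee_rot: [0.999, -0.032, 0.001, -0.002]
force: [-0.8, -0.2, -1.0]
finger_gap: 0.0512
gripper_force: 0.0
```

Call:
arm_command(
  series=[
    [[0.6,0,0,-0.4,0,0,0],[0.6,0,0,-0.8,0,0,0],[0.6,0,0,-0.8,0,0,0],[0.6,0,0,-0.8,0,0,0]],
  ],
)

```text
time: 22.92
position: [0.4846, -0.1931, 0.2403]
ee_rot: [0.999, -0.032, 0.0, -0.002]
force: [-0.4, -0.1, -0.9]
finger_gap: 0.0509
gripper_force: 0.0
```

```bash
python3 held.py red -1 s7; python3 held.py yellow 1 s8
```

```text
t 22.93 pos [ 0.4846 -0.1931  0.2403] gap 0.0509 F [-0.4 -0.1 -0.9] shift [ 0.04  -0.008  0.403] turn [-0.001 -0.     0.002]
561 [[-0.0381 -0.0177  0.0332]
 [ 0.0322 -0.0096  0.0862]
 [ 0.0454  0.0118  0.1066]]
end x 244 slopes deg [0.29 0.43] mean 0.0415
face y 273 slopes deg [ 0.2  12.58] mean -0.0104
t 22.98 pos [ 0.4845 -0.193   0.2399] gap 0.0512 F [-0.2  0.4  0.2] shift [ 0.049 -1.408  0.405] turn [-0.001  0.     0.002]
547 [[-0.038  -0.0242  0.0324]
 [ 0.0295 -0.0114  0.0833]
 [ 0.0482  0.0127  0.107 ]]
end x 211 slopes deg [ 0.01 -0.83] mean 0.0414
face y 283 slopes deg [ 1.68 13.76] mean -0.0103
```

View pics/s7.png

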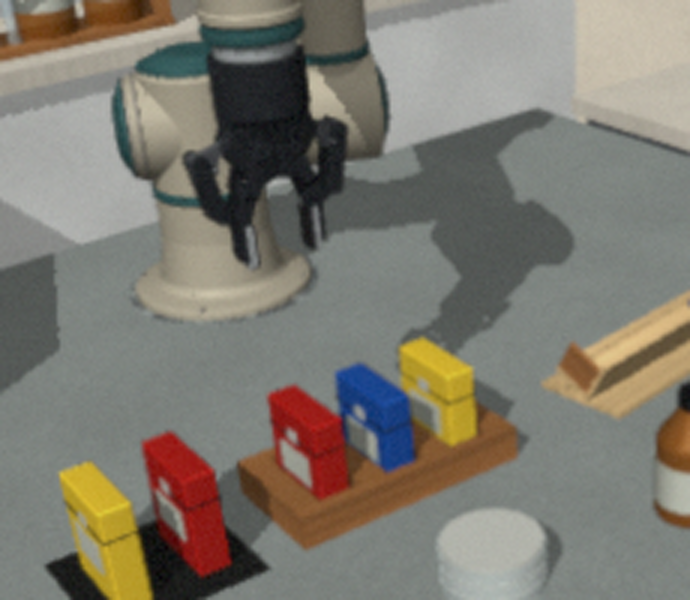

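Red (308,440), blue (375,415) and yellow (437,390) all stand upright in the carrier, the mat boxes have not moved, and the gripper is clear.

```bash
python3 -c "
from plant import ctrl
print(ctrl.hand_in())"
```

```text
the job is handed in; nothing more can be done
None
```

The job is handed in: the carrier already held blue, and the yellow and red boxes from the stand now stand upright on the floors of its two outer bays; the hand-in gave no verdict, and I didn't re-check the blue box on the stand, the bottle or the dishes.

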